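# Feel the peg holders' spring latches and load the fit one

## Robot

A 7-joint arm with a two-finger parallel gripper is mounted at the origin on the work surface. World frame = base frame: x ahead of the robot, y to its left, z up, the work surface at z = 0. Lengths are in m, angles in rad, forces in N, time in s.
With the tool pointing down it reaches from about 0.425 to 0.875 m from the base axis. Payload 8.4 kg.
Tool frame: the origin (TCP) lies on the centre line of the jaws, within the pads' length; the fingertips stand 22 mm ahead of it and the grasp point (between the pads) lies 3 mm ahead of it; z points along the fingers, y is the line along which they close (so a half turn about z gives the same grasp; the last joint's range is limited). The gripper opens to 85 mm and grips with 20 to 120 N. Pads are 22 mm wide; open, the fingers measure 114 mm over their backs; the gripper's body (76 mm by 85 mm) begins 54 mm behind the grasp point. The pads swing forward as they close: fully open they stand 13 mm farther back than shut.
Start: joints at [1.197, 0.333, 0.04, 1.465, -0.013, 1.343, -0.059], TCP at [0.176, -0.626, 0.253] pointing down, gripper open.
Joint ranges: [-2.58, 2.58], [-0.38, 2.09], [-1.3, 1.39], [0.25, 2.4], [-1.5, 4.64], [0.08, 2.09], [-2.65, 2.65]. Speed limits (rad/s): [2.22, 2.22, 2.79, 2.79, 3.14, 3.14, 3.14].

## Interface

Orientations are given as a unit quaternion [w, x, y, z].
In Python, from cell import robot, eyes, monitor gives the robot as it stands (robot), with the cameras (eyes) and the readings (monitor).
- The arm moves only by the shell command python3 nudge.py [OPENING] [FORCE], which reads ROWS from standard input. ROWS is one flat JSON list of numbers that holds 1 to 20 rows one after another, with no inner brackets; each row has 4 numbers: dx, dy, dz in shares of the most that a row can go, 1 being 62.5 mm, then a turn about the tool's z in parts of the range, where 1.0 means 60 degrees; each row shifts and turns the commanded pose from where the row before left it, along the tool's axes as they then stand; what a row does not reach is not made up. A row lasts 1/8 s, in which the tool goes at most 0.0625 m and 0.188 rad, less where a joint would pass 70% of its speed; a pose out of reach is approached as far as the arm can. OPENING is the opening from 0.0 (shut) to 1.0 (fully open), set as the command begins (- or left out keeps the last). The fingers move at their own pace and stop on an object; FORCE is the grip in N (left out, the last holds). Time passes only in rows, so rows that do not move let the fingers close. It prints the time, the measured TCP pose, the force, the opening and the grip force at its end. Shift and turn numbers lie between -1 and 1, and a call with a number outside is refused. Input that does not fit is refused with a message, and nothing moves.
- monitor.sense(): the state, without advancing time (a new reading comes with each control period).
- eyes.snapshot(name): name is "scene" or "top" or "wrist"; returns a dict with "image" (420x560x3 uint8, red, green, blue), "K" (3x3 intrinsics, pixels), "eye" and "attitude" of the camera in the world. Camera axes: x right, y down, z forward; pixel columns grow to the right and rows downward; lengths in m; the calibration is good to about 2 mm. A picture is of the moment at which its call begins. There is no depth.
- robot.hand_in(): hands the job in; it is judged then, once.
The state is a dict: "clock": time; "qpos": joint angles; "joint_vel": joint speeds; "effort": joint torques, N m; "tcp_pos": TCP position; "tool_rot": TCP orientation; "ft_force": force on the tool from outside, world axes, zero at the start; "moment": the same for the moment, N m; "gripper_width": opening from 0.0 (shut) to 1.0 (fully open); "gripper_force": force on a finger pad.
Only numpy, scipy, OpenCV 4.12 (cv2) and the standard library are available. Lean on these libraries where they do the work, as an engineer would, in place of code of your own. Each camera call takes 0.05 s, during which the arm holds its last target. There are 200 camera calls.

## Task

Push the brass latch on each of the two walnut peg holders straight down until it clicks and stays down, feeling how much push it takes and never pressing on a holder with more than 22 N. Then stand the round peg blank upright, fully home, in the socket of a holder whose latch released at 10 N or less (either one if both did), or in the plain walnut block without a latch if both took more. Leave both latches down and do not disturb the other things on the bench.

Things in the scene. Friction and masses are not known exactly. Their poses are not given: they have to be found in the camera images.
- holder_a: dark walnut block fixed to the bench, x -35 to +45, y -55 to +55, z 0 to 50 mm of its origin; brass push latch at (0, -25), 28 mm square socket at (0, +27) mm. Latch up: a steel jaw closes the socket's far (+x) side, leaving 17 mm. Latch clicked down: the jaw stands back, the whole 28 mm is clear. Both holders look alike.
- holder_b: dark walnut block fixed to the bench, x -35 to +45, y -55 to +55, z 0 to 50 mm of its origin; brass push latch at (0, -25), 28 mm square socket at (0, +27) mm. Latch up: a steel jaw closes the socket's far (+x) side, leaving 17 mm. Latch clicked down: the jaw stands back, the whole 28 mm is clear. Both holders look alike.
- latch_a_top (a point): centre of the top of holder_a's brass latch: flat disc 28 mm wide, 70 mm above the bench when up, 59 mm when down
- latch_b_top (a point): the same for holder_b
- latch_a (a joint): holder_a's push latch, 0 = up, 0.011 m = hard stop. Its resistance starts at a quarter of the release force, is greatest at 4 mm (that greatest push is the release force), fades to nothing at 9 mm, where it clicks, snaps to the stop and stays down; let go earlier it springs up. Release force hidden, 5 to 15 N, new each time for each latch.
- latch_b (a joint): holder_b's push latch, 0 = up, 0.011 m = hard stop. Its resistance starts at a quarter of the release force, is greatest at 4 mm (that greatest push is the release force), fades to nothing at 9 mm, where it clicks, snaps to the stop and stays down; let go earlier it springs up. Release force hidden, 5 to 15 N, new each time for each latch.
- mount_a (a joint): sag of a hidden spring mount inside holder_a, 0.027 mm for a release force of 10 N, about in proportion, 0.014 to 0.040 mm in all: far below the noise of this reading, so it tells nothing; feel the latch
- mount_b (a joint): the same for holder_b
- holder_a_floor (a point): centre of the floor of holder_a's socket, 15 mm above the bench, 35 mm below the mouth; axes as the holder
- holder_b_floor (a point): the same for holder_b
- waiting_block: plain dark walnut block of the same outline (80 x 110 x 50 mm) and the same 28 mm square socket at (0, +27) mm, 35 mm deep, but with no latch and no jaw: where a blank waits when no holder is fit; fixed
- waiting_block_floor (a point): centre of the floor of the waiting block's socket, 15 mm above the bench
- blank: the peg blank: round wooden rod 24 mm in diameter and 100 mm long, chamfered foot, standing upright on the bench in front of the blocks; origin at the centre of its foot, z up along it; about 35 g
- blank_foot (a point): centre of the blank's foot (its origin)
- spokeshave: brass spokeshave, 190 mm long, 20 mm high, lying flat (leave alone; origin on its underside)
- bridge: tan bone crescent, about 80 mm across, 10 mm high, lying flat (leave alone; origin on its underside)
- bowl: blue ceramic bowl, 120 mm wide, 46 mm high, full of wood offcuts (leave alone; origin on its underside)
- clamp: cast iron C-clamp gripping a plain dark wood bar, about 180 mm high and 180 mm long, no latch on it (leave alone; origin on its underside)
- wax_jar: amber jar with a steel lid, 60 mm wide and high (leave alone; origin on its underside)
- mallet: hammer lying flat (leave alone; origin on its underside)
- gouge: straight hand tool with a round handle, lying flat (leave alone; origin on its underside)

How it is judged:
By the outcome, as a careful person would: the job done as asked, in the order asked, and still so for the second after the job is handed in, with the robot touching nothing.
It also fails if it takes over 70 s, if anything falls off the work surface, if the arm or the gripper's body presses on something with over 40 N, if the wrist force passes 120 N, or if a joint passes its speed limit or range.

## Working session

There is one attempt and no reset: what is moved stays moved. The work goes in short steps, Python scripts to look and compute and a shell command to move; the robot and the scene stay as the last step left them, time stands still between calls to the robot, and variables do not carry over. Pictures are saved under pics/ and viewed, at most 10 in all, crops included, and the job is handed in when it is done.

```bash
ls; mkdir -p pics; python3 - <<'E'
from cell import robot, eyes, monitor
import cv2,pickle
d={}
for n in("scene","top","wrist"):
    s=eyes.snapshot(n);d[n]=s
    cv2.imwrite(f"pics/{n}0.png",s["image"][:,:,::-1]);print(n,s["K"],s["eye"],s["attitude"])
pickle.dump(d,open("s0.pkl","wb"))
s=monitor.sense();print({k:s[k] for k in("clock","tcp_pos","tool_rot","ft_force","gripper_width")})
E
```

```text
cell.py
nudge.py
pics
scene [[404.46000596   0.         278.08568817]
 [  0.         404.46000596 207.47070938]
 [  0.           0.           1.        ]] [0.87962622 0.55366025 0.82729212] [-0.07875079  0.23683173  0.91240416 -0.32438818]
top [[539.84508926   0.         286.59346104]
 [  0.         539.84508926 208.21698285]
 [  0.           0.           1.        ]] [0.45705235 0.00286166 1.67580737] [-0.02203346  0.70808141 -0.70529036  0.02647176]
wrist [[296.97570444   0.         280.22195242]
 [  0.         296.97570444 211.69976842]
 [  0.           0.           1.        ]] [ 0.25356809 -0.60205351  0.37299844] [ 0.12657319  0.78699749 -0.59606404 -0.09654964]
{'clock': 0.15, 'tcp_pos': array([ 0.17627046, -0.62532002,  0.25263004]), 'tool_rot': array([-5.95037592e-04,  9.90577516e-01,  1.36951872e-01, -1.22676132e-04]), 'ft_force': array([-0.00219302,  0.00191916,  1.09094897]), 'gripper_width': 0.9981447975086005}
```

View pics/top0.png

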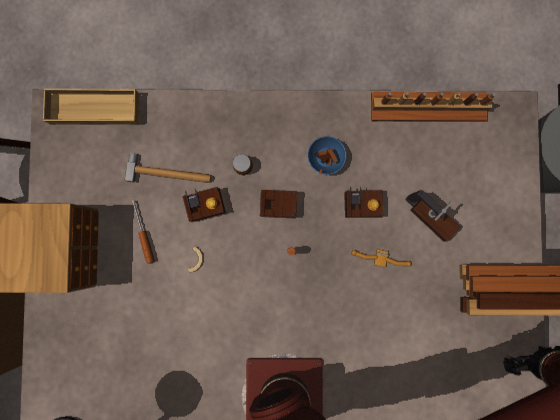

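View pics/scene0.png

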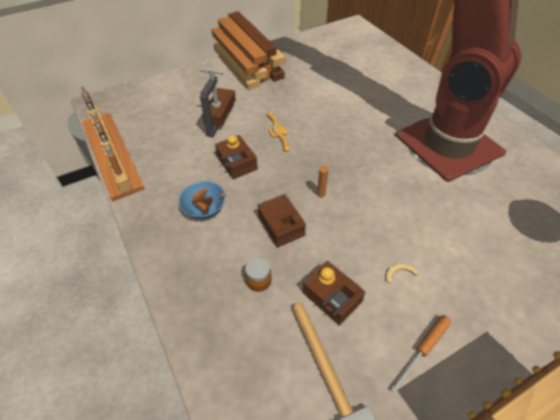

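Top view (up = +x, left = +y): latches at about (211,203) and (373,204), the waiting block at (279,203), and the blank's head at (292,251). The scene view shows the same layout: latches at (327,275) and (233,143), blank at (322,182).

```bash
cat > h.py <<'E'
import numpy as np,cv2
from scipy.spatial.transform import Rotation as R
def rot(q): return R.from_quat(np.r_[q[1:],q[0]]).as_matrix()
def ray(s,u):
    d=rot(s["attitude"])@np.linalg.inv(s["K"])@np.array([u[0],u[1],1.]); return np.array(s["eye"]),d
def plane(s,u,z):
    e,d=ray(s,u); return e+d*(z-e[2])/d[2]
def proj(s,p):
    c=s["K"]@(rot(s["attitude"]).T@(np.array(p)-s["eye"])); return c[:2]/c[2]
def tri(s1,u1,s2,u2):
    e,d=ray(s1,u1);f,g=ray(s2,u2);t=np.linalg.lstsq(np.c_[d,-g],f-e,rcond=None)[0]
    a,b=e+d*t[0],f+g*t[1];return (a+b)/2,np.linalg.norm(a-b)
def blobs(s,lo,hi,amin,roi=None):
    h=cv2.cvtColor(s["image"],cv2.COLOR_RGB2HSV); m=cv2.inRange(h,lo,hi)
    if roi: k=np.zeros_like(m);x0,y0,x1,y1=roi;k[y0:y1,x0:x1]=255;m&=k
    n,l,st,c=cv2.connectedComponentsWithStats(m)
    return [(c[i].round(1),st[i]) for i in range(1,n) if st[i,4]>=amin],l
E
python3 - <<'E'
import pickle;from h import *
d=pickle.load(open("s0.pkl","rb"));t,s=d["top"],d["scene"]
for n,S,roi in(("top",t,(180,180,420,270)),("scene",s,(200,120,370,320))):
    for c,st in blobs(S,(14,150,120),(32,255,255),10,roi)[0]: print(n,"yellow",c,st,plane(S,c,.07).round(4))
    h=cv2.cvtColor(S["image"],cv2.COLOR_RGB2HSV)
for c,st in blobs(t,(4,110,90),(14,255,255),8,(280,240,310,262))[0]: print("blank top",c,st,plane(t,c,.1))
for u,v in((183,197),(217,187),(225,210),(191,221),(346,190),(382,190),(384,216),(346,217)):print(plane(t,(u,v),.05).round(3))
# dark block rotated rects
g=cv2.cvtColor(t["image"],cv2.COLOR_RGB2HSV)
big=cv2.resize(t["image"][170:270,170:400,::-1],None,fx=3.4,fy=3.4,interpolation=cv2.INTER_CUBIC);cv2.imwrite("pics/topcrop.png",big)
E
```

```text
top yellow [210.2 202.9] [206 198   9  11  82] [0.5824 0.2208 0.07  ]
top yellow [372.6 204.5] [368 199  11  12  93] [ 0.5796 -0.2638  0.07  ]
top yellow [380.1 259.2] [352 250  59  17 298] [ 0.417  -0.2849  0.07  ]
top yellow [382.2 251.3] [377 250  11   4  26] [ 0.4404 -0.2913  0.07  ]
scene yellow [279.9 134.2] [270 120  19  31 172] [ 0.4568 -0.2173  0.07  ]
scene yellow [232.9 142.7] [226 137  14  13 139] [ 0.5874 -0.2506  0.07  ]
scene yellow [327.1 275.9] [318 266  18  20 273] [0.5895 0.2272 0.07  ]
scene yellow [260.7 282.7] [251 276  19  11  77] [0.7196 0.1729 0.07  ]
blank top [290.7 251. ] [287 247   8   9  52] [ 0.44060819 -0.01924958  0.1       ]
[0.601 0.306 0.05 ]
[0.632 0.204 0.05 ]
[0.563 0.179 0.05 ]
[0.529 0.28  0.05 ]
[ 0.625 -0.187  0.05 ]
[ 0.625 -0.296  0.05 ]
[ 0.546 -0.301  0.05 ]
[ 0.543 -0.187  0.05 ]
```

View pics/topcrop.png

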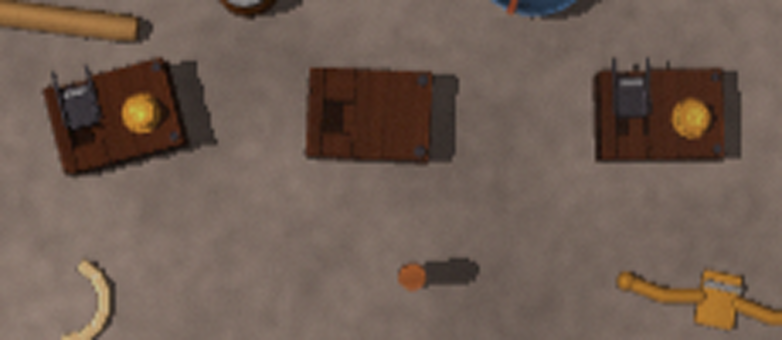

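The rows are not in the units I measure in: shifts go in shares of 62.5 mm and turns go in shares of 60 degrees. I convert before sending: 0.1375 rad / 1.0472 = 0.1313.

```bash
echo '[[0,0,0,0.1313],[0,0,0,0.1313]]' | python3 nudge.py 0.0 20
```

```text
refused: ROWS must be one flat list, 4 numbers to a row, no inner brackets. Nothing was moved.
```

Nothing moved. I misread the format; it is one flat list, 4 numbers to a row, no inner brackets. Resending.

```bash
echo '[0,0,0,0.1313,0,0,0,0.1313]' | python3 nudge.py 0.0 20; echo '[0.72,-0.6448,0,0,0.72,-0.6448,0,0,0.72,-0.6448,0,0,0.72,-0.6448,0,0,0.72,-0.6448,0,0,0.72,-0.6448,0,0,0.72,-0.6448,0,0,0.72,-0.6448,0,0,0.72,-0.6448,0,0,0,0,0,0,0,0,0,0]' | python3 nudge.py
cat > look.py <<'E'
import sys,pickle;from h import *;from cell import robot, eyes, monitor
s=eyes.snapshot("wrist");st=monitor.sense();pickle.dump((s,st),open(sys.argv[1]+".pkl","wb"));cv2.imwrite(f"pics/{sys.argv[1]}.png",s["image"][:,:,::-1])
print(st["tcp_pos"].round(4),st["tool_rot"].round(4),s["eye"])
for z,roi in((.07,None),):
  for c,b in blobs(s,(14,150,120),(32,255,255),150)[0]: print(c,b,plane(s,c,z).round(4))
E
python3 look.py w1
```

```text
clock: 0.4
tcp_pos: [0.1762, -0.6254, 0.2529]
tool_rot: [-0.0, 1.0, -0.002, -0.0]
ft_force: [0.8, -0.2, -0.3]
gripper_width: 0.606
gripper_force: 0.0
clock: 1.78
tcp_pos: [0.5812, -0.2632, 0.2528]
tool_rot: [0.0, 1.0, -0.0, -0.001]
ft_force: [-0.3, -0.4, -0.6]
gripper_width: -0.002
gripper_force: 0.0
[ 0.5807 -0.2641  0.253 ] [ 2.e-04  1.e+00 -8.e-04 -5.e-04] [ 0.66158311 -0.26169757  0.37322358]
```

View pics/w1.png

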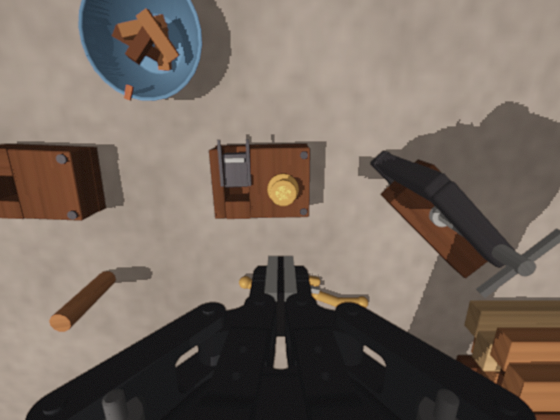

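The wrist view shows the right latch at (283,190), its jaw closed at (236,168), and the closed fingertips at about (281,260).

```bash
python3 - <<'E'
import pickle;from h import *
s,st=pickle.load(open("w1.pkl","rb"))
h=cv2.cvtColor(s["image"],cv2.COLOR_RGB2HSV);print(h[190,283],h[180,283],h[200,260])
for c,b in blobs(s,(17,110,110),(35,255,255),60,(200,130,320,225))[0]:print(c,b,plane(s,c,.07).round(4))
m=cv2.inRange(h,(17,110,110),(35,255,255));m[:,:250]=0;m[:130]=0;m[225:]=0;m[:,310:]=0
e=cv2.minEnclosingCircle(cv2.findNonZero(m));print(e,plane(s,e[0],.07).round(4))
for p in((222,145),(310,143),(310,217),(214,218),(222,192),(252,192),(222,216),(252,216)):print(p,plane(s,p,.05).round(4))
E
```

```text
[ 23 124 214] [ 18 150 153] [ 10 153 110]
[282.5 189.3] [267 174  31  32 764] [ 0.5857 -0.2642  0.07  ]
((282.4328918457031, 189.4932861328125), 15.911808013916016) [ 0.5855 -0.2641  0.07  ]
(222, 145) [ 0.6293 -0.1997  0.05  ]
(310, 143) [ 0.6313 -0.2936  0.05  ]
(310, 217) [ 0.5478 -0.2962  0.05  ]
(214, 218) [ 0.5466 -0.1853  0.05  ]
(222, 192) [ 0.5776 -0.1965  0.05  ]
(252, 192) [ 0.5776 -0.2302  0.05  ]
(222, 216) [ 0.5491 -0.1947  0.05  ]
(252, 216) [ 0.5491 -0.2293  0.05  ]
```

In the tool's units: 0.05 m is 0.8, 0.003 m is 0.048.

```bash
cat > st.py <<'E'
from cell import robot, eyes, monitor
s=monitor.sense();print(s["clock"],s["tcp_pos"].round(5),s["ft_force"].round(2),s["moment"].round(2))
E
echo '[0.048,0,0.8,0,0,0,0.8,0,0,0,0.72,0,0,0,0,0,0,0,0,0,0,0,0,0]' | python3 nudge.py|grep -v grip
for i in 1 ; do echo '[0,0,0,0]' | python3 nudge.py;done;python3 st.py; echo '[0,0,0,0]' | python3 nudge.py;python3 st.py
```

```text
clock: 2.58
tcp_pos: [0.5856, -0.2638, 0.111]
tool_rot: [0.001, 1.0, -0.0, 0.002]
ft_force: [-0.7, -0.3, 1.0]
clock: 2.7
tcp_pos: [0.5852, -0.2633, 0.1101]
tool_rot: [0.001, 1.0, -0.0, 0.001]
ft_force: [0.3, 0.8, 0.4]
gripper_width: -0.0
gripper_force: 0.0
2.7 [ 0.58522 -0.26334  0.11008] [0.26 0.79 0.39] [0.01 0.02 0.01]
clock: 2.82
tcp_pos: [0.5848, -0.2631, 0.1091]
tool_rot: [0.0, 1.0, -0.0, 0.001]
ft_force: [-0.1, -0.0, 0.1]
gripper_width: -0.001
gripper_force: 0.0
2.825 [ 0.58479 -0.26306  0.10914] [-0.13 -0.    0.1 ] [ 0.01 -0.08 -0.08]
```

In the tool's units: 0.006 m is 0.096.

```bash
f(){ grep -E 'tcp_pos|ft_force' | sed 's/.*, \(.*\)\]/\1/' | tr '\n' ' '; echo; }
echo '[0,0,0.096,0,0,0,0.096,0,0,0,0,0,0,0,0,0]' | python3 nudge.py|f
for i in 1 2 3; do echo '[0,0,0,0]' | python3 nudge.py|f;done
for i in 1 2 3 4 5 6; do echo '[0,0,0.016,0,0,0,0,0]' | python3 nudge.py|f; done
```

```text
0.0962 0.2 
0.0965 0.3 
0.0965 -0.1 
0.0964 -0.1 
0.0952 -0.3 
0.0942 0.0 
0.0932 -0.3 
0.0922 -0.0 
0.0915 2.5 
0.0905 4.1
```

In the tool's units: 0.0005 m is 0.008.

```bash
f(){ grep -E 'tcp_pos|ft_force' | sed 's/.*, \(.*\)\]/\1/' | tr '\n' ' '; }
for i in 1 2 3 4 5 6 7; do echo '[0,0,0.008,0,0,0,0,0]' | python3 nudge.py|f;echo '[0,0,0,0]' | python3 nudge.py|f;echo '[0,0,0,0]' | python3 nudge.py|f;echo '[0,0,0,0]' | python3 nudge.py|f; echo; done
```

```text
0.09 5.2 0.09 5.3 0.0899 3.9 0.0899 4.1 
0.0894 6.0 0.0894 6.6 0.0894 5.5 0.0894 5.5 
0.0889 5.7 0.089 5.1 0.089 5.7 0.089 5.6 
0.0885 5.8 0.0885 6.6 0.0885 5.0 0.0885 6.8 
0.088 6.4 0.088 5.6 0.088 6.1 0.088 5.0 
0.0875 5.3 0.0875 6.1 0.0875 6.3 0.0875 6.1 
0.0869 5.5 0.087 5.5 0.087 4.9 0.087 5.7
```

In the tool's units: 0.001 m is 0.016.

```bash
f(){ grep -E 'tcp_pos|ft_force' | sed 's/.*, \(.*\)\]/\1/' | tr '\n' ' '; echo; }
for i in 1 2 3 4 5; do echo '[0,0,0.016,0,0,0,0,0]' | python3 nudge.py|f; done
```

```text
0.0858 4.8 
0.0845 2.3 
0.0832 -0.3 
0.0825 -0.2 
0.0817 0.7
```

In the tool's units: -0.05 m is -0.8, -0.041 m is -0.656.

```bash
echo '[0,0,-0.48,0,0,0,-0.8,0,0,0,-0.8,0,0,0,-0.656,0,0,0,0,0,0,0,0,0,0,0,0,0]' | python3 nudge.py|head -4;python3 look.py w2; echo '[0,-0.96,0,0,0,-0.96,0,0,0,-0.96,0,0,0,-0.96,0,0,0,-0.96,0,0,0,-0.96,0,0,0,-0.96,0,0,0,-0.96,0,0,0,-0.064,0,0,0,0,0,0,0,0,0,0,0,0,0,0]' | python3 nudge.py|head -4;python3 look.py w3
python3 - <<'E'
import cv2,numpy as np
a=cv2.imread("pics/w2.png")[110:240,190:330];b=cv2.imread("pics/w3.png")[90:260,150:380]
a=cv2.resize(a,None,fx=2.8,fy=2.8);b=cv2.resize(b,None,fx=1.75,fy=2.1412)
c=np.hstack([a,cv2.resize(b,(402,364))]);cv2.imwrite("pics/c1.png",c)
E
```

```text
clock: 11.7
tcp_pos: [0.5838, -0.2628, 0.2512]
tool_rot: [-0.0, 1.0, -0.0, -0.001]
ft_force: [-0.5, 0.2, 0.1]
[ 0.5839 -0.2628  0.2513] [-5.0e-04  1.0e+00 -1.0e-04 -1.1e-03] [ 0.66438296 -0.26144607  0.3715638 ]
clock: 13.25
tcp_pos: [0.585, 0.2194, 0.2528]
tool_rot: [0.0, 1.0, -0.001, 0.0]
ft_force: [0.0, -0.3, -0.4]
[0.5849 0.2197 0.2529] [ 2.0e-04  1.0e+00 -1.1e-03  1.0e-04] [0.66524563 0.22072725 0.37329806]
```

View pics/c1.png

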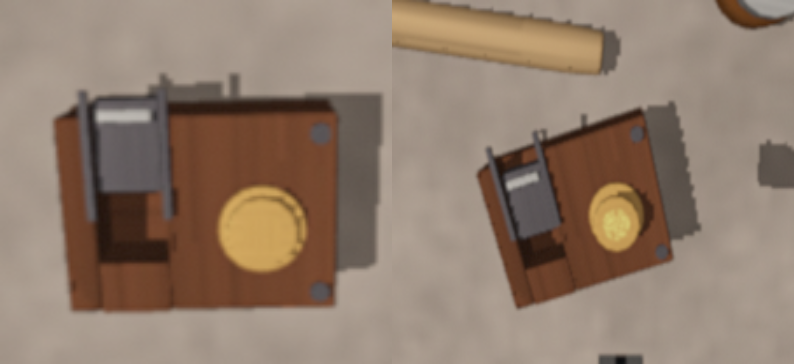

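Left half: the right latch is down and its jaw has moved back, leaving the socket open. Right half: the left holder is still up, with its latch at crop pixel (615,217), which is about (278,191) in w3.

```bash
python3 - <<'E'
import pickle;from h import *
for n,z in(("w2",.059),("w3",.07)):
  s,st=pickle.load(open(n+".pkl","rb"))
  for c,b in blobs(s,(17,110,110),(35,255,255),200,(225,150,330,230))[0]:print(n,c,b,plane(s,c,z).round(4))
E
```

```text
w2 [283.1 191.1] [268 176  31  31 753] [ 0.5837 -0.2643  0.059 ]
w3 [277.6 190.6] [263 175  30  32 749] [0.5883 0.2234 0.07  ]
```

In the tool's units: 0.05 m is 0.8, -0.003 m is -0.048.

```bash
f(){ grep -E 'tcp_pos|ft_force' | sed 's/.*, \(.*\)\]/\1/' | tr '\n' ' '; }
echo '[0.016,-0.048,0.8,0,0,0,0.8,0,0,0,0.72,0,0,0,0.144,0,0,0,0,0,0,0,0,0,0,0,0,0,0,0,0,0,0,0,0,0]' | python3 nudge.py|head -4
for i in 1 2 3 4 5 6; do echo '[0,0,0.016,0,0,0,0,0]' | python3 nudge.py|f;echo; done
```

```text
clock: 14.42
tcp_pos: [0.5857, 0.224, 0.0992]
tool_rot: [-0.0, 1.0, -0.0, 0.0]
ft_force: [-0.7, 0.8, -0.4]
0.0977 -0.7 
0.0966 0.9 
0.0957 0.5 
0.0947 -0.3 
0.0937 0.1 
0.0927 -1.2
```

In the tool's units: 0.001 m is 0.016.

```bash
f(){ grep -E 'tcp_pos|ft_force' | sed 's/.*, \(.*\)\]/\1/' | tr '\n' ' '; }
for i in 1 2 ; do echo '[0,0,0.016,0,0,0,0,0]' | python3 nudge.py|f;echo; done
for i in 1 2 3 4 5 6; do echo '[0,0,0.008,0,0,0,0,0]' | python3 nudge.py|f;echo '[0,0,0,0]' | python3 nudge.py|f;echo '[0,0,0,0]' | python3 nudge.py|f;echo; done
```

```text
0.092 1.5 
0.0911 3.2 
0.0907 5.6 0.0907 6.3 0.0907 5.9 
0.0903 6.1 0.0903 6.1 0.0903 6.9 
0.0899 6.9 0.0899 7.6 0.0899 6.8 
0.0895 8.1 0.0895 7.5 0.0895 7.7 
0.089 8.8 0.0891 8.8 0.0891 8.7 
0.0886 9.3 0.0886 9.5 0.0886 8.3
```

In the tool's units: 0.0005 m is 0.008.

```bash
f(){ grep -E 'tcp_pos|ft_force' | sed 's/.*, \(.*\)\]/\1/' | tr '\n' ' '; }
for i in 1 2 3 4 5 ; do echo '[0,0,0.008,0,0,0,0,0]' | python3 nudge.py|f;echo '[0,0,0,0]' | python3 nudge.py|f;echo '[0,0,0,0]' | python3 nudge.py|f;echo; done
for i in 1 2 3 4; do echo '[0,0,0.016,0,0,0,0,0]' | python3 nudge.py|f;echo; done
```

```text
0.0881 10.1 0.0882 9.9 0.0882 9.5 
0.0876 9.9 0.0876 10.1 0.0877 9.6 
0.0871 9.4 0.0872 9.4 0.0871 8.9 
0.0866 9.2 0.0866 9.1 0.0866 8.7 
0.086 8.0 0.086 8.3 0.086 7.6 
0.0846 4.8 
0.0828 -0.9 
0.082 0.0 
0.0812 0.2
```

In the tool's units: -0.05 m is -0.8, -0.04 m is -0.64.

```bash
echo '[0,0,-0.64,0,0,0,-0.8,0,0,0,-0.8,0,0,0,-0.48,0,0,0,0,0,0,0,0,0]' | python3 nudge.py|head -4;python3 look.py w4; echo '[-0.32,0.7776,0,0,-0.32,0.7776,0,0,-0.32,0.7776,0,0,-0.32,0.7776,0,0,-0.32,0.7776,0,0,0,0,0,0,0,0,0,0,0,0,0,0]' | python3 nudge.py 1.0 20 |head -4;python3 look.py w5
python3 - <<'E'
import cv2,numpy as np
a=cv2.imread("pics/w4.png")[90:260,150:380];b=cv2.imread("pics/w5.png")
cv2.imwrite("pics/c2.png",np.hstack([cv2.resize(a,(230,170)),cv2.resize(b,(227,170))])) if 0 else cv2.imwrite("pics/c2.png",np.hstack([cv2.resize(a,None,fx=1,fy=1),np.zeros((170,0,3),np.uint8)]))
c=np.zeros((420,790,3),np.uint8);c[:,:560]=b;c[:170,560:]=a;cv2.imwrite("pics/c2.png",c)
E
```

```text
clock: 23.68
tcp_pos: [0.5853, 0.2238, 0.2505]
tool_rot: [0.0, 1.0, -0.0, -0.0]
ft_force: [0.0, 0.1, 0.1]
[0.5851 0.2237 0.25  ] [ 3.e-04  1.e+00 -1.e-04 -9.e-04] [0.66564283 0.22530744 0.37096045]
clock: 24.72
tcp_pos: [0.4857, -0.0177, 0.2509]
tool_rot: [-0.0, 1.0, 0.001, -0.0]
ft_force: [0.3, 0.4, -0.3]
[ 0.4857 -0.0177  0.2509] [-2.e-04  1.e+00  1.e-03 -3.e-04] [ 0.56602591 -0.0161074   0.37129644]
[456.3 225.3] [425 213  57  33 197] [ 0.4508 -0.2073  0.07  ]
```

View pics/c2.png

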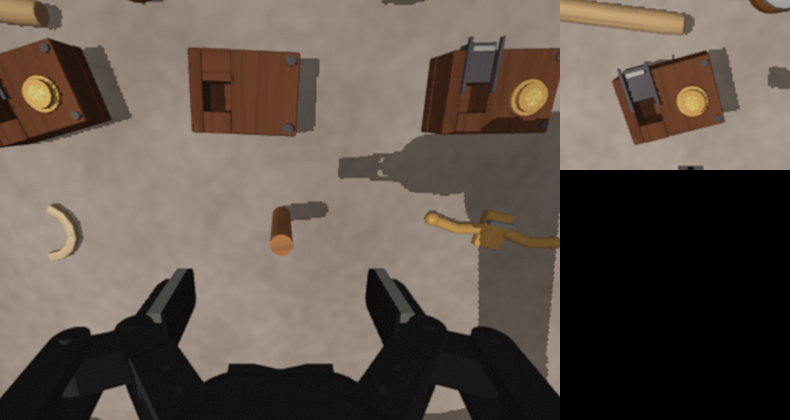

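Main image: the blank's top face is at about (282,245), standing upright. Inset: the left latch is down too and its socket is open.

```bash
python3 - <<'E'
import pickle;from h import *
s,st=pickle.load(open("w5.pkl","rb"))
h=cv2.cvtColor(s["image"],cv2.COLOR_RGB2HSV);print(h[245,282],h[220,282])
for v0 in(130,150,160):
  for c,b in blobs(s,(3,90,v0),(16,255,255),60,(262,200,304,262))[0]:print(v0,c,b,plane(s,c,.1).round(4))
for c,b in blobs(s,(0,80,40),(16,255,255),60,(262,200,304,262))[0]:print("all",c,b)
print(plane(s,(281.5,209),.0).round(4))
# right holder from w2: socket
s,st=pickle.load(open("w2.pkl","rb"))
g=s["image"];v=g.max(2)
for r in(185,194):print(r,v[r,205:265])
for c in(236,240):print(c,v[130:225,c])
for c in (222,268,290):print(c,v[205:228,c])
E
```

```text
[ 13 145 162] [ 12 159  72]
130 [280.9 244.8] [270 235  23  21 390] [ 0.4412 -0.0169  0.1   ]
150 [280.8 245. ] [270 235  23  21 375] [ 0.441  -0.0168  0.1   ]
160 [279.7 241.2] [270 235  22  13 200] [ 0.4451 -0.0157  0.1   ]
160 [281.7 252.1] [273 249  18   7  78] [ 0.4331 -0.0177  0.1   ]
all [280.9 231.8] [270 206  23  50 936]
[ 0.4466 -0.0179  0.    ]
185 [166 166 166 166 167 166 153 123 111 110 110 109 108 107 106 104 102 102
  88  51  34  39  38  41  51  58  59  59  59  59  59  61  60  61  59  57
  61  84 106 110 110 109 107 102  97  88  70  61  84 109 114 114 112 107
 105 108 111 113 114 115]
194 [171 172 172 172 172 172 171 157 122 110 110 109 108 108 106 105 104 100
  89  67  42  38  38  39  43  56  64  65  63  63  63  63  64  64  62  62
  65  86 109 114 113 113 112 111 108 102  93  87 105 111 111 112 111 107
 104 105 108 110 113 115]
236 [169 168 168 169 167 166 165 165 164 164 165 167 167 146  92  68  94 100
 114 157 180 187 185 148 109  98  99  99  99  99  97 100  98  97  98  98
  99  99  98  99  97  99  99  97  97  98  99  95  75  61  62  65  66  64
  63  61  60  61  63  63  63  65  64  64  63  62  52  48  46  48  49  46
  45  65 107 119 118 118 118 117 116 117 117 117 117 117 116 117 116 114
 118 142 165 171 172]
240 [165 166 166 165 166 166 166 166 167 168 169 171 170 150  96  76  92  96
 113 156 179 186 183 141 102  96  98  97  97  97  98  96  98  98  97  97
  98  95  97  97  96  95  97  97  96  97  98  95  72  60  63  63  63  62
  61  57  58  60  60  63  63  63  63  62  62  62  55  48  46  49  46  47
  45  64 103 115 115 113 113 113 114 113 113 113 114 115 114 114 113 113
 117 142 164 171 170]
222 [102 102 103 104 103 103 101 103 103 102 103 103 106 108 107 106 136 165
 171 171 172 171 171]
268 [114 114 113 114 113 113 114 114 114 113 114 113 113 111 116 144 166 172
 172 172 172 172 172]
290 [153 119 112 113 113 114 113 114 113 113 113 114 112 112 126 163 174 175
 173 172 171 170 170]
```

In the tool's units: 0.05 m is 0.8, -0.0445 m is -0.712.

```bash
echo '[-0.712,0,0.48,0,0,0,0.8,0,0,0,0.8,0,0,0,0.48,0,0,0,0.096,0,0,0,0,0,0,0,0,0,0,0,0,0,0,0,0,0]' | python3 nudge.py
python3 - <<'E'
import pickle;from h import *
s,st=pickle.load(open("w2.pkl","rb"))
l=plane(s,(223.5,194),.05);f=plane(s,(238,203.3),.05);ol=plane(s,(212.5,194),.05)
print("mouth left,front",l.round(4),f.round(4),"outer left",ol.round(4))
a,b=plane(s,(222,220.8),.05),plane(s,(290,219),.05);print("front",a.round(4),b.round(4),"yaw",(np.arctan2(b[0]-a[0],a[1]-b[1])))
from cell import robot, eyes, monitor;s=eyes.snapshot("wrist");cv2.imwrite("pics/w6.png",s["image"][:,:,::-1])
E
```

```text
clock: 25.9
tcp_pos: [0.4414, -0.019, 0.0859]
tool_rot: [0.0, 1.0, -0.0, 0.001]
ft_force: [-0.1, 0.5, 0.6]
gripper_width: 0.997
gripper_force: 0.0
mouth left,front [ 0.5781 -0.1977  0.05  ] [ 0.5672 -0.2135  0.05  ] outer left [ 0.5781 -0.1854  0.05  ]
front [ 0.5462 -0.194   0.05  ] [ 0.5483 -0.2724  0.05  ] yaw 0.027530159106826366
```

View pics/w6.png

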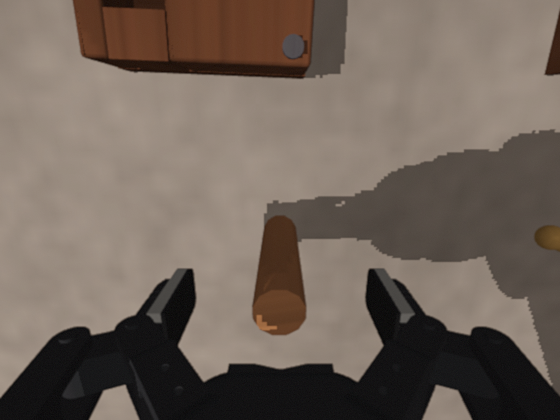

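The blank's top (280,312) is centred between the open pads. Close and lift, then view.

In the tool's units: -0.05 m is -0.8, -0.03 m is -0.48.

```bash
echo '[0,0,0,0,0,0,0,0,0,0,0,0,0,0,0,0,0,0,0,0,0,0,0,0]' | python3 nudge.py 0.0 40; echo '[0,0,-0.48,0,0,0,-0.8,0,0,0,-0.8,0,0,0,0,0,0,0,0,0,0,0,0,0]' | python3 nudge.py;python3 look.py w7
```

```text
clock: 26.7
tcp_pos: [0.4411, -0.0189, 0.0854]
tool_rot: [-0.0, 1.0, -0.0, 0.0]
ft_force: [-0.1, 0.1, 1.4]
gripper_width: 0.273
gripper_force: 39.1
clock: 27.45
tcp_pos: [0.4402, -0.019, 0.2139]
tool_rot: [-0.0, 1.0, -0.0, -0.001]
ft_force: [0.6, -0.2, -0.4]
gripper_width: 0.27
gripper_force: 39.2
[ 0.4402 -0.019   0.214 ] [-2.0e-04  1.0e+00 -1.0e-04 -1.3e-03] [ 0.52076068 -0.01754883  0.33419695]
```

View pics/w7.png

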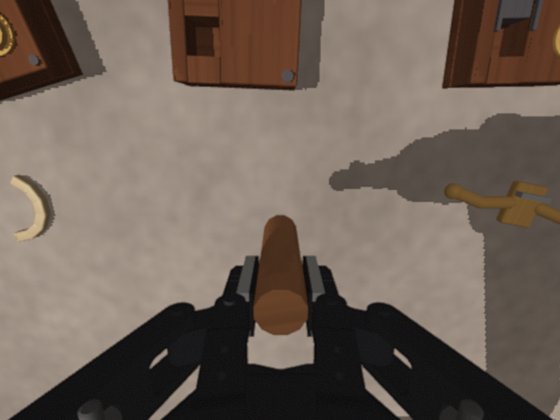

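The blank is held straight, with the far edge of its foot at about (281,216). Next I measure the foot relative to the TCP in this camera.

```bash
python3 - <<'E'
import pickle;from h import *
s,st=pickle.load(open("w7.pkl","rb"))
h=cv2.cvtColor(s["image"],cv2.COLOR_RGB2HSV);m=cv2.inRange(h,(3,90,30),(18,255,255));m[:205]=0;m[260:]=0;m[:,:250]=0;m[:,310:]=0
for r in(214,216,218,220,224,228,232,240,250):
    c=np.flatnonzero(m[r]);print(r,c.min() if len(c) else None,c.max() if len(c) else None)
for row in(215,216,217):
  p=plane(s,(281,row),.131);print(row,p.round(4),(p-st["tcp_pos"]).round(4))
# expected pixel of foot centre axis & top if axis at TCP
t=st["tcp_pos"]
print(proj(s,t+[.012,0,-.0835]),proj(s,t+[0,0,-.0855]),proj(s,t+[0,0,.0146]))
for c,b in blobs(s,(3,90,85),(18,255,255),100,(250,280,312,340))[0]:print(c,b,plane(s,c,.2285)-t)
E
```

```text
214 None None
216 275 285
218 270 288
220 269 291
224 266 293
228 264 295
232 264 296
240 263 297
250 262 298
215 [ 0.4504 -0.0181  0.131 ] [ 0.0102  0.0009 -0.083 ]
216 [ 0.4497 -0.0181  0.131 ] [ 0.0094  0.0009 -0.083 ]
217 [ 0.4489 -0.0181  0.131 ] [ 0.0087  0.0009 -0.083 ]
[282.194494   212.41508093] [282.15605808 226.86584152] [283.65522242 313.18217595]
[280.2 311.6] [ 254  289   54   46 1949] [0.00074752 0.00146172 0.0145351 ]
```

In the tool's units: 0.0488 m is 0.7808, 0.0355 m is 0.568.

```bash
echo '[0.568,0.7808,0,0,0.568,0.7808,0,0,0.568,0.7808,0,0,0.568,0.7808,0,0,0,0,0.48,0,0,0,0,0,0,0,0,0,0,0,0,0,0,0,0,0]' | python3 nudge.py;python3 look.py w8; python3 -c "
import cv2;a=cv2.imread('pics/w8.png')[80:340,180:380];cv2.imwrite('pics/c8.png',cv2.resize(a,None,fx=2.3,fy=2.3,interpolation=2))"
```

```text
clock: 28.62
tcp_pos: [0.5833, -0.2139, 0.1864]
tool_rot: [0.0, 1.0, 0.0, 0.001]
ft_force: [-0.3, -0.1, 0.3]
gripper_width: 0.272
gripper_force: 39.3
[ 0.5832 -0.214   0.1862] [2.e-04 1.e+00 1.e-04 6.e-04] [ 0.66335174 -0.21233678  0.30705562]
[338.7 206. ] [320 192  37  27 593] [ 0.5903 -0.2614  0.07  ]
```

View pics/c8.png

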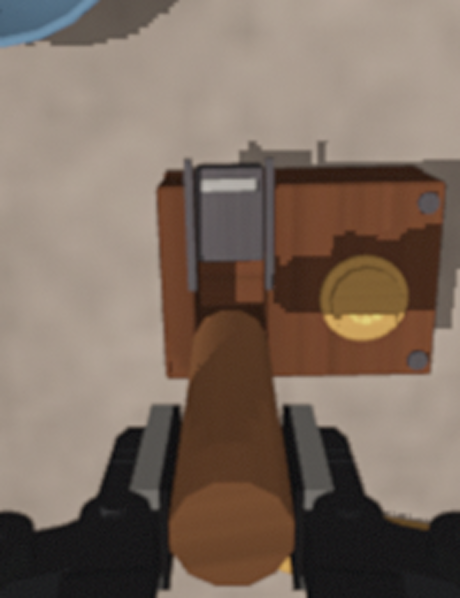

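The blank's foot is above the socket. In full-image pixels: mouth sides at columns 265 and 296, block front edge at row 243, left edge at column 251, right edge at column 369.

```bash
python3 - <<'E'
import pickle;from h import *
s,st=pickle.load(open("w8.pkl","rb"));v=s["image"].max(2).astype(int);t=st["tcp_pos"]
def edge(a,o):
    d=np.abs(np.diff(a));i=d.argmax();w=d[max(i-2,0):i+3];return o+max(i-2,0)+(w*np.arange(len(w))).sum()/w.sum()+.5
L=[(edge(v[r,235:262],235),r) for r in(190,205,220)];Rr=[(edge(v[r,358:382],358),r) for r in(190,225)]
F=[(c,edge(v[232:252,c],232)) for c in(258,310,330,350)]
for n,P in(("L",L),("R",Rr),("F",F)):
    for p in P:print(n,np.round(p,1),plane(s,p,.05).round(4))
h=cv2.cvtColor(s["image"],cv2.COLOR_RGB2HSV)
print("mouth row 204/208",v[204,255:305],v[210,255:305])
for r in(218,222,226,230):print(r,v[r,255:305])
m=cv2.inRange(h,(15,110,60),(35,255,255));m[:,:315]=0;m[:,365:]=0;m[:185]=0;m[235:]=0
e=cv2.minEnclosingCircle(cv2.findNonZero(m));print("latch",e,plane(s,e[0],.059).round(4))
print("foot expected px if centred",proj(s,t+[0,0,-.0855]))
E
```

```text
L [248.5 190. ] [ 0.5991 -0.1843  0.05  ]
L [249.6 205. ] [ 0.5851 -0.1849  0.05  ]
L [250.4 220. ] [ 0.5707 -0.1852  0.05  ]
R [370.8 190. ] [ 0.599  -0.2932  0.05  ]
R [368.3 225. ] [ 0.5657 -0.2941  0.05  ]
F [258.  244.5] [ 0.5461 -0.1915  0.05  ]
F [310.  243.4] [ 0.5472 -0.2407  0.05  ]
F [330.  243.2] [ 0.5474 -0.2596  0.05  ]
F [350.  242.5] [ 0.5481 -0.2784  0.05  ]
mouth row 204/208 [109 109 108 106 106 104 102  98  96  88  64  51  58  64  65  64  64  64
  64  65  64  63  63  65  64  64  66  89 112 117 116 114 114 115 115 115
 115 115 110  91  78  91  84  69  72  64  61  62  63  65] [109 108 107 106 107 105 104 101  93  71  45  42  55  64  65  65  64  66
  65  65  64  64  65  65  65  63  66  87 110 114 113 113 112 112 113 112
 113 112 106  88  74  88 103  96  65  57  60  60  62  63]
218 [109 108 107 106 106 103 104 103  99  78  55  43  48  68  95 110 107 104
 102  99  97  96  94  92  91  89  87  86  86  86  86  87  88  87  83  77
  61  48  42  46  60  87 104 107 108 108 110 109 111 113]
222 [109 107 107 107 104 105 104 103  96  80  67  85 108 114 111 108 106 102
 100  97  96  93  93  91  90  90  90  88  87  87  87  86  88  87  87  88
  87  83  74  57  59  85 104 107 107 108 110 109 110 112]
226 [107 107 104 105 105 103 103 102 102 108 117 117 115 111 109 108 105 101
  99  97  95  94  93  89  87  85  85  86  87  85  87  86  86  87  87  87
  85  85  82  78  71  79 101 107 107 107 108 110 111 112]
230 [109 107 105 104 104 104 102 103 107 116 117 116 113 110 109 104 104 101
  98  91  85  85  84  85  85  86  86  86  85  87  85  86  86  86  86  87
  85  85  83  81  77  84  99 107 107 108 108 108 110 111]
latch ((337.73760986328125, 209.30198669433594), 19.609174728393555) [ 0.5839 -0.263   0.059 ]
foot expected px if centred [282.20038911 227.32533298]
```

In the tool's units: 0.022 m is 0.352, -0.0013 m is -0.0208.

```bash
f(){ grep -E 'tcp_pos|ft_force' | tr '\n' ' ';echo; }
echo '[-0.0208,0,0.352,0,0,0,0.352,0,0,0,0,0,0,0,0,0,0,0,0,0,0,0,0,0]' | python3 nudge.py|f
for i in 1 2 3 4 5 6; do echo '[0,0,0.032,0,0,0,0,0]' | python3 nudge.py|f; done
```

```text
tcp_pos: [0.582, -0.2143, 0.1421] ft_force: [-0.1, -0.1, -0.5] 
tcp_pos: [0.5815, -0.2142, 0.1391] ft_force: [-0.1, -0.5, -0.8] 
tcp_pos: [0.5815, -0.2141, 0.1371] ft_force: [0.3, 0.2, -0.3] 
tcp_pos: [0.5815, -0.2141, 0.1351] ft_force: [-0.3, -0.2, -1.1] 
tcp_pos: [0.5815, -0.2141, 0.1331] ft_force: [0.3, -0.3, -0.3] 
tcp_pos: [0.5816, -0.2141, 0.1311] ft_force: [-0.6, -0.3, 0.2] 
tcp_pos: [0.5815, -0.2141, 0.1291] ft_force: [-0.6, 0.3, 0.2]
```

In the tool's units: 0.003 m is 0.048.

```bash
f(){ grep -E 'tcp_pos|ft_force' | tr '\n' ' ';echo; }
for i in 1 2 3 4 5 6 7 8; do echo '[0,0,0.048,0,0,0,0,0]' | python3 nudge.py|f; done
for i in 1 2 3 ; do echo '[0,0,0.016,0,0,0,0,0]' | python3 nudge.py|f; done
```

```text
tcp_pos: [0.5815, -0.2142, 0.126] ft_force: [0.1, -0.5, -0.7] 
tcp_pos: [0.5815, -0.2141, 0.123] ft_force: [0.2, -0.3, -0.1] 
tcp_pos: [0.5815, -0.2141, 0.12] ft_force: [-0.3, -0.7, -0.7] 
tcp_pos: [0.5815, -0.2141, 0.117] ft_force: [-0.2, -0.6, -0.1] 
tcp_pos: [0.5815, -0.2141, 0.114] ft_force: [-0.6, -0.7, -1.3] 
tcp_pos: [0.5815, -0.2142, 0.111] ft_force: [0.7, -0.6, -0.9] 
tcp_pos: [0.5815, -0.2141, 0.108] ft_force: [0.4, -0.9, 0.3] 
tcp_pos: [0.5815, -0.2141, 0.105] ft_force: [-0.6, -0.3, 0.4] 
tcp_pos: [0.5816, -0.2142, 0.1043] ft_force: [-0.3, 0.5, -0.9] 
tcp_pos: [0.5816, -0.2141, 0.1032] ft_force: [-0.8, -0.1, -0.3] 
tcp_pos: [0.5816, -0.2141, 0.1022] ft_force: [0.3, 0.2, -0.5]
```

In the tool's units: 0.0006 m is 0.0096.

```bash
f(){ grep -E 'tcp_pos|ft_force' | tr '\n' ' ';echo; }
for i in 1 2 3 4 ; do echo '[0,0,0.0096,0,0,0,0,0]' | python3 nudge.py|f; done
```

```text
tcp_pos: [0.5816, -0.2142, 0.1017] ft_force: [0.4, 0.4, -0.1] 
tcp_pos: [0.5816, -0.2142, 0.1011] ft_force: [-0.1, 0.3, -0.6] 
tcp_pos: [0.5817, -0.2142, 0.1005] ft_force: [0.4, 0.4, 0.9] 
tcp_pos: [0.5819, -0.2142, 0.1005] ft_force: [-0.0, -0.1, 4.6]
```

The floor is felt at TCP z 0.1005, as predicted. Release and retreat.

In the tool's units: -0.05 m is -0.8, -0.03 m is -0.48.

```bash
echo '[0,0,0,0,0,0,0,0,0,0,0,0,0,0,0,0]' | python3 nudge.py 0.6|tail -3; echo '[0,0,-0.32,0,0,0,-0.8,0,0,0,-0.8,0,0,0,-0.48,0,-0.8,0,0,0,0,0,0,0,0,0,0,0,0,0,0,0]' | python3 nudge.py|head -4;python3 look.py w9;python3 - <<'E'
from cell import robot, eyes, monitor;import cv2,numpy as np
w=cv2.imread("pics/w9.png")[60:300,150:410]
s=eyes.snapshot("scene")["image"][:,:,::-1];t=eyes.snapshot("top")["image"][:,:,::-1]
c=np.hstack([cv2.resize(w,(390,360)),cv2.resize(s[100:340,190:400],(315,360))]);cv2.imwrite("pics/c9.png",c)
E
```

```text
ft_force: [-0.1, -0.3, -0.0]
gripper_width: 0.603
gripper_force: 0.0
clock: 36.17
tcp_pos: [0.5325, -0.2139, 0.2504]
tool_rot: [-0.0, 1.0, 0.0, 0.0]
ft_force: [0.5, 0.3, 1.1]
[ 0.5324 -0.2139  0.2501] [-1.e-04  1.e+00  2.e-04  2.e-04] [ 0.61265485 -0.21242002  0.37096031]
```

View pics/c9.png

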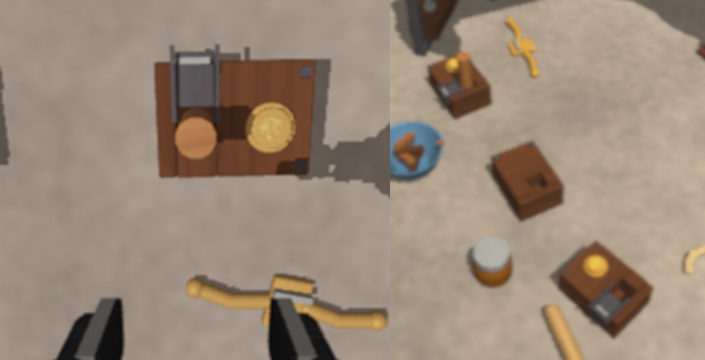

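The blank stands upright in the right holder's socket (crop pixel (195,138)), free of the gripper. Both latches are down and the other things are undisturbed.

```bash
python3 -c "
from cell import robot, eyes, monitor;print(robot.hand_in())"
```

```text
the job is handed in; nothing more can be done
None
```

Job handed in at about 36 s: both latches are clicked down (right released at about 6 N, left at about 10 N, highest push about 10 N), and the blank stands upright, fully home, in the right holder.

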